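# Draw the strainer plate from under its cover flap and present it

## Task

Swing up the black-knobbed steel cover flap of the blue strainer box until it stands upright and stays open, then take hold of the mesh strainer plate with the orange tab that lies hidden under it and draw it up out of the box. Present it for inspection: hold it still and level, tab up, about a hand's breadth (10 cm) above the middle of the notepad beside the box, its long side along the pad's long side, without letting it touch the pad. Finish while still holding it there in the gripper, resting on nothing, with the flap left standing open and the two ring cutters and the piping nozzle in front left where they stand.

Things in the scene. Friction and masses are not known exactly. Their poses are not given: they have to be found in the camera images.
- strainer_box: Blue box, fixed, 146 (x) x 150 (y) x 85 mm high without its flap; outlet stub juts 20 mm out of its front, low down. Origin: centre of its underside; z up, x to its rear (hinge side). Turned up to 0.3 rad, at the robot's left or right. Under the flap a well, 92 (x) x 128 (y) mm, centred at x = -3 mm, rim at z = 85; the plate lies in it at z = 44. Fingers reaching in must span under 115 mm.
- flap (a joint): Hinge of the steel cover flap (146 x 152 x 6 mm) lying on the box. 0 = shut (flat), grows as it swings up about the rear edge, 1.57 = upright, 1.9 = stop (leaning back). Starts between 0 and 0.2. Stiff hinge: it stays at any angle where it is left, and takes about 2 N at the knob to lift.
- flap_hinge (a point): Middle of the flap's hinge axis, at (68, 0, 90) mm in the box's frame; the axis runs along the box's y. Axes as the box's.
- flap_knob (a point): Centre of the flap's black knob: a cylinder along the box's y, 30 mm long, 14 mm in diameter, on a narrow stem. Moves with the flap: 121 mm from the hinge axis towards the free (front) edge and 30 mm above the axis (28 mm above the flap's face). Pinched at its two ends (fingers closing along y) it can turn between the fingers. The flap's free edge is 25 mm beyond it.
- strainer_plate: Loose plate: steel frame with wire mesh, 84 (x) x 120 (y) x 6 mm, 0.10 to 0.20 kg; in its middle an upright orange tab, 34 (x) x 10 (y) mm, rising 30 mm above the plate's face. Origin: centre of its underside; z up; long side along y. Starts level in the box's well, hidden by the flap, squared with the box (few mm of play); grip the tab from above, fingers closing along y.
- plate_tab (a point): Point on the strainer plate's orange tab, 26 mm above the plate's underside (10 mm below the tab's top), on the plate's centre. Axes as the plate's.
- notepad: White spiral notepad with a yellow edge strip, lying flat, fixed, 217 (x) x 150 (y) x 15 mm; long side along its x. Origin: centre of its underside on the table. It lies within reach, some 30 cm left or right of the box (not the other pad far off to the left), with its long side roughly across the robot's view (turned up to 0.3 rad).
- ring_cutter: Bystander: steel ring, 67 mm in diameter, 28 mm high, loose. Origin: centre of its underside.
- nozzle: Bystander: steel cone-shaped piping nozzle, 30 mm in diameter, 40 mm high, loose. Origin: centre of its underside.
- small_cutter: Bystander: small steel ring, 53 mm in diameter, 26 mm high, loose. Origin: centre of its underside.

How it is judged:
By the outcome, as a careful person would: the job done as asked, in the order asked, and still so for the second after the job is handed in, while the arm keeps its last pose, push and grip.
It also fails if it takes over 58 s, if anything falls off the work surface, if the arm or the gripper's body presses on something with over 40 N, if the wrist force passes 120 N, or if a joint passes its speed limit or range.

## Robot

A 6-joint arm with a two-finger parallel gripper is mounted at the origin on a cart in front of the work surface, level with it; the furniture and walls round the work are solid. World frame = base frame: x ahead of the robot, y to its left, z up, the work surface at z = 0. Lengths are in mm, angles in rad, forces in N, time in s.
With the tool pointing down it reaches from about 375 to 750 mm from the base axis. Payload 9 kg.
Tool frame: the origin (TCP) lies at the very end of the fingers, on their centre line; the grasp point (between the pads) lies 19 mm behind it; z points along the fingers, y is the direction in which the jaws open and shut (so a half turn about z gives the same grasp; the last joint's range is limited). The gripper opens to 85 mm and grips with 20 to 120 N. Pads are 22 mm wide; open, the fingers measure 114 mm over their backs; the gripper's body (76 mm by 85 mm) begins 54 mm behind the grasp point. The pads swing forward as they close: fully open they stand 13 mm farther back than shut.
Start: joints at [-1.566, 0.104, 0.097, 1.564, 0, 1.353], TCP at [132.584, -585.199, 231.331] pointing down, gripper open.
Joint ranges: [-2.99, 2.99], [-0.84, 1.86], [-1.1, 1.16], [-1.84, 2.11], [-1.51, 1.56], [-3.14, 3.14]. Speed limits (rad/s): [2.22, 2.22, 2.57, 3.14, 3.14, 3.14].

## Interface

Orientations are given as [roll, pitch, yaw] about the fixed x, y, z axes, in that order (R = Rz(yaw) Ry(pitch) Rx(roll)).
In Python, from workcell import manip gives the robot as it stands.
- The arm moves only by the shell command python3 -m pendant 'ROWS' [OPENING]. ROWS is JSON, a list of rows, each a list of 6 numbers: the shift along the tool's x, y, z in mm, then the turn, a rotation vector about the tool's x, y, z in degrees. In form: [[x, y, z, rx, ry, rz], ...]. A call has 1 to 5 rows; each row is the pose to reach, as a shift and turn from the pose measured when the call began, along the tool's axes at that moment; what a row does not reach only later rows make up. A row lasts 1/12 s, in which the tool goes at most 41.7 mm and 7.16 degrees, less where a joint would pass 70% of its speed; a pose out of reach is approached as far as the arm can. A call with a gripper value outside its range is refused whole. OPENING is the opening, from -1 (shut) to 1 (fully open), set as the call begins (- or left out, the last holds). The fingers move at their own pace and stop on an object; the grip force is fixed at half the most. Time passes only in rows, so rows that repeat a pose let the fingers close. It gives the time, the measured TCP pose, the force and the opening at its end, in the units of the state.
- manip.state(): the state, without advancing time (a new reading comes with each control period).
- manip.read_camera(name): name is "scene" or "top" or "wrist"; returns a dict with "frame" (480x640x3 uint8, red, green, blue), "z_map" (480x640 float32, mm along the optical axis (not along the pixel's ray), 0 where there is no reading), "fx", "fy", "cx", "cy" (pixels), "position" and "orientation" of the camera in the world. Camera axes: x right, y up, looking along -z (the intrinsics and any distortion apply to the point x, -y, -z); pixel columns grow to the right and rows downward; lengths in mm; the calibration is good to about 2 mm. The wrist camera is an equidistant fisheye: a pixel r from the principal point sees the ray r / f radians off the axis. A picture is of the moment at which its call begins.
- manip.close_job(): hands the job in, once; it reports no verdict.
Trained networks look in a picture, given as the dict that the camera call returned (one of the last four; its "shot" number tells which), for a name from the list of things; names that differ only in an ending like _2 or _b are one class to them, and where a whole thing is asked for, a point or a joint stands for the part that bears it (a point fixed in the world has none). Each returns a list of dicts, best first, with "confidence" (0 to 1); they miss things now and then, are a little off and sometimes report something else, mostly with a low value. They report only what shows in the picture. A call takes as long as a camera call.
- manip.look_for(target, picture): "point" ([x, y, z] in mm, in world coordinates, good to about 4 mm: the middle of the surface that is visible of it).
- manip.regions_of(target, picture): "mask" (480x640 bool, what is visible of it).
The state is a dict: "time_s": time; "joint_positions": joint angles; "qvel": joint speeds; "effort": joint torques, N m; "tool_pos": TCP position; "tool_rot": TCP orientation; "contact_force": force on the tool from outside, world axes, zero at the start; "moment": the same for the moment, N m; "finger_gap": opening from 0.0 (shut) to 1.0 (fully open).
Only numpy, scipy, OpenCV 4.12 (cv2) and the standard library are available. Lean on these libraries where they do the work, as an engineer would, in place of code of your own. Each camera call takes 0.05 s, during which the arm holds its last target.

## Working session

There is one attempt and no reset: what is moved stays moved. The work goes in short steps, Python scripts to look and compute and a shell command to move; the robot and the scene stay as the last step left them, time stands still between calls to the robot, and variables do not carry over. Pictures are saved under pics/ and viewed, and the job is handed in when it is done.

```bash
ls; mkdir -p pics; cat > h.py <<'E'
import numpy as np, cv2
from scipy.spatial.transform import Rotation as R
from workcell import manip
def rot(o):
    o=np.array(o,float)
    return o if o.shape==(3,3) else (R.from_euler('xyz',o).as_matrix() if o.size==3 else R.from_quat(o).as_matrix())
def save(p,name): cv2.imwrite('pics/'+name+'.png',cv2.cvtColor(p['frame'],cv2.COLOR_RGB2BGR))
def cloud(p):
    z=p['z_map']; v,u=np.mgrid[0:480,0:640]
    P=np.stack([(u-p['cx'])/p['fx']*z,-(v-p['cy'])/p['fy']*z,-z],-1)
    W=P@rot(p['orientation']).T+np.array(p['position'])
    W[z<=0]=np.nan
    return W
E
python3 - <<'E'
from h import *
print(manip.state())
for n in ['scene','top']:
    p=manip.read_camera(n); save(p,n+'0'); print(n,p['position'],p['orientation'],p['fx'],p['cx'],p['cy'],[k for k in p])
    np.savez('/tmp/'+n+'0.npz',W=cloud(p))
    for t in ['strainer_box','flap','flap_knob','flap_hinge','notepad','ring_cutter','nozzle','small_cutter','strainer_plate']:
        try: print(t,[(np.round(d['point']).tolist(),round(d['confidence'],2)) for d in manip.look_for(t,p)][:3])
        except Exception as e: print(t,e)
E
```

```text
pics
{'time_s': 0.0, 'joint_positions': array([-1.56570278e+00,  1.04729092e-01,  9.64783454e-02,  1.56389459e+00,
        1.10153273e-05,  1.35312502e+00]), 'qvel': array([ 8.96275073e-04,  3.24556448e-04, -4.49335646e-04, -1.02670672e-03,
       -7.20221687e-04, -6.90605183e-05]), 'effort': array([-6.00915773e-04, -5.56922865e+01,  5.03655267e+01,  1.68762216e-02,
       -3.77952811e-04,  2.76799042e-06]), 'tool_pos': array([ 132.58391495, -584.83165808,  230.50987424]), 'tool_rot': array([-3.14027786e+00, -3.02082283e-04,  2.22764651e-01]), 'contact_force': array([ 1.15913064, -0.33791285, -0.17478018]), 'moment': array([-0.00180161, -0.03771749,  0.06367024]), 'finger_gap': 0.9979623978159784}
scene [193.28980215 780.85558745 622.91157498] [ 9.23694691e-01  6.26921328e-04 -2.63845388e+00] 493.44901241839545 329.2965920238494 239.6763489552042 ['frame', 'z_map', 'fx', 'fy', 'cx', 'cy', 'position', 'orientation', 'shot']
strainer_box [([534.0, 73.0, 83.0], 0.56)]
flap [([539.0, 32.0, 104.0], 0.97), ([372.0, 81.0, 17.0], 0.68), ([554.0, 368.0, 14.0], 0.48)]
flap_knob [([540.0, 37.0,
[... 243 characters left out ...]
er [([362.0, 291.0, 19.0], 0.62)]
strainer_plate []
top [ 431.31515259  182.99423836 1030.99388929] [ 0.06923763  0.01991304 -1.57445394] 540.7612636108869 319.5261746955947 233.464058185279 ['frame', 'z_map', 'fx', 'fy', 'cx', 'cy', 'position', 'orientation', 'shot']
strainer_box [([547.0, 26.0, 106.0], 0.77), ([384.0, 219.0, 13.0], 0.6)]
flap [([548.0, 27.0, 106.0], 0.68)]
flap_knob [([546.0, 25.0, 107.0], 0.78), ([548.0, 26.0, 106.0], 0.67)]
flap_hinge [([545.0, 24.0, 106.0], 0.9), ([548.0, 25.0, 107.0], 0.68)]
notepad [([561.0, 351.0, 10.0], 0.73)]
ring_cutter [([362.0, 72.0, 27.0], 0.52)]
nozzle [([382.0, 219.0, 15.0], 0.72)]
small_cutter [([361.0, 302.0, 27.0], 0.61)]
strainer_plate []
```

View pics/scene0.png

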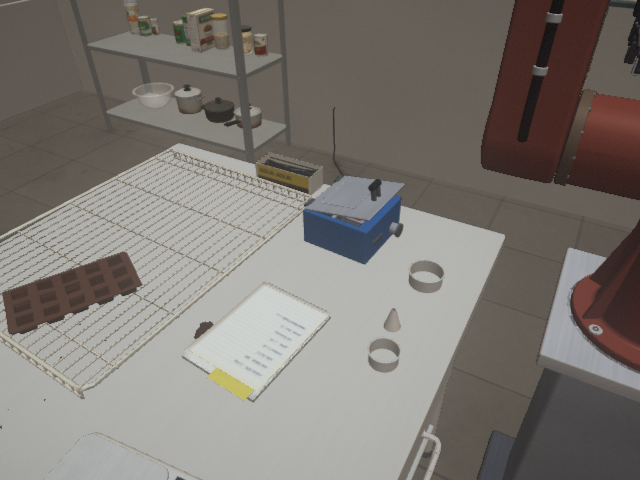

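View pics/top0.png

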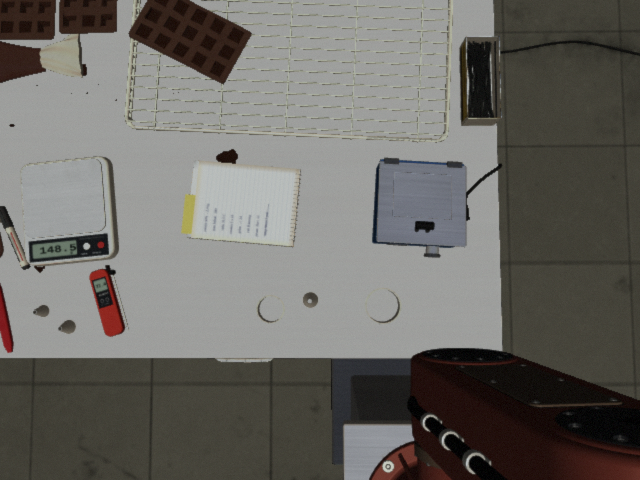

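```bash
python3 - <<'E'
from h import *
W=np.load('/tmp/top0.npz')['W']; W2=np.load('/tmp/scene0.npz')['W']
for n,w in(('top',W),('scene',W2)):
    x,y,z=w[...,0],w[...,1],w[...,2]
    m=(x>430)&(x<680)&(y>-90)&(y<140)&(z>82)&(z<122)
    A=np.c_[x[m],y[m],np.ones(m.sum())]; b=z[m]; k=np.ones(len(b),bool)
    for i in range(8):
        c=np.linalg.lstsq(A[k],b[k],rcond=None)[0]; k=abs(A@c-b)<4-0.3*i
    print(n,'plane',c,k.sum(),'slope',np.hypot(*c[:2]),'dir up yaw',np.arctan2(c[1],c[0]))
    pts=np.c_[A[k,:2],b[k]]
    r=cv2.minAreaRect(pts[:,:2].astype(np.float32)); print('flap rect',r, pts[:,2].min(),pts[:,2].max())
    r0=A@c
    kk=(b-r0>16)&(b<150); print('knob',np.median(np.c_[A[kk,:2],b[kk]],0),kk.sum(), cv2.minAreaRect(A[kk,:2].astype(np.float32)) if kk.sum()>3 else 0)
    m=(x>400)&(x<720)&(y>210)&(y<490)&(z>9)&(z<22)
    mm=cv2.morphologyEx(m.astype(np.uint8),cv2.MORPH_OPEN,np.ones((7,7)))>0
    r=cv2.minAreaRect(w[mm][:,:2].astype(np.float32)); print('pad',r,np.median(w[mm],0))
E
```

```text
top plane [-1.66382914e-01  1.29246078e-02  1.96444124e+02] 4974 slope 0.16688415003970739 dir up yaw 3.0640684366115485
flap rect ((550.9852294921875, 26.056419372558594), (150.36233520507812, 149.6364288330078), 86.257568359375) 90.82221953316036 119.1222592286407
knob [nan nan nan] 0 0
pad ((561.994384765625, 353.27734375), (212.80087280273438, 148.02708435058594), 84.95713806152344) [556.49188928 356.19606883  13.00511675]
scene plane [-1.66318606e-01  8.83680613e-03  1.96411032e+02] 2195 slope 0.16655319842193742 dir up yaw 3.0885107706010833
flap rect ((553.6033935546875, 25.699264526367188), (153.4419403076172, 149.4617156982422), 86.63934326171875) 91.67169621313542 118.16491586150613
knob [nan nan nan] 0 0
pad ((564.7445678710938, 352.080078125), (215.1473388671875, 150.1376190185547), 84.6834487915039) [550.78665247 364.21996048  11.52910191]
  return _methods._mean(a, axis=axis, dtype=dtype,
  ret = um.true_divide(
```

```bash
cat >> h.py <<'E'
def T():
    s=manip.state(); return np.array(s['tool_pos'],float),R.from_euler('xyz',s['tool_rot']),s
def row(pos,yaw=None,rotm=None):
    p,r,s=T()
    q=rotm if rotm is not None else R.from_euler('xyz',[np.pi,0,yaw])
    print('t',round(s['time_s'],2),'pos',p.round(1),'rot',np.round(s['tool_rot'],3),'F',np.round(s['contact_force'],1),'gap',round(s['finger_gap'],2))
    print('ROW',(r.inv().apply(np.array(pos)-p)).round(1).tolist(),np.degrees((r.inv()*q).as_rotvec()).round(1).tolist())
E
python3 - <<'E'
from h import *
for n in('top','scene'):
    w=np.load(f'/tmp/{n}0.npz')['W']; x,y,z=w[...,0],w[...,1],w[...,2]
    h=z-(-.1664*x+.0125*y+196.43)
    m=(x>440)&(x<640)&(y>-40)&(y<100)&(h>20)&(h<45)
    q=w[m]; print(n,m.sum(),q.mean(0),np.percentile(h[m],[5,50,95]))
    if m.sum()>5: print(cv2.minAreaRect(q[:,:2].astype(np.float32)))
    # pad edges / box blue
row([500,0,330],np.pi-.06)
E
```

```text
top 157 [505.66090572  29.25096971 145.97491593] [28.61926843 33.73759664 36.68723289]
((506.00433349609375, 28.220699310302734), (30.53204917907715, 13.287278175354004), 89.28573608398438)
scene 104 [507.44660235  31.93365558 142.70976963] [22.55587619 31.23891711 35.41254955]
((508.4877624511719, 28.236391067504883), (33.076576232910156, 12.300530433654785), 84.32354736328125)
t 1.0 pos [ 132.6 -585.2  231.3] rot [ 3.142 -0.     0.223] F [-0.2  0.3 -0.3] gap 1.0
ROW [487.6, -489.5, -98.7] [0.0, 0.0, -163.8]
```

```bash
for i in 1; do python3 -m pendant '[[40,-40,-8,0,0,-7],[80,-80,-16,0,0,-14],[120,-120,-24,0,0,-21],[160,-160,-32,0,0,-28],[200,-200,-40,0,0,-35]]' 0.2; done; python3 -c "
from h import *
row([500,0,330],np.pi-.06)"
```

```text
time_s: 1.42
tool_pos: [243.2, -409.0, 260.7]
tool_rot: [3.141, 0.0, 0.839]
contact_force: [0.6, -1.1, 0.3]
finger_gap: 0.599
t 1.42 pos [ 243.2 -409.   260.7] rot [3.141 0.    0.839] F [ 0.6 -1.1  0.3] gap 0.6
ROW [475.9, -82.2, -69.4] [0.0, 0.0, -128.5]
```

```bash
python3 -m pendant '[[40,-7,-10,0,0,-7],[80,-14,-20,0,0,-14],[120,-21,-30,0,0,-21],[160,-28,-40,0,0,-28],[200,-35,-50,0,0,-35]]'; python3 -c "
from h import *
row([500,20,330],np.pi-.06)"
```

```text
time_s: 1.83
tool_pos: [350.0, -237.1, 310.8]
tool_rot: [3.141, 0.001, 1.456]
contact_force: [0.1, -0.2, 0.1]
finger_gap: 0.603
t 1.83 pos [ 350.  -237.1  310.8] rot [3.141e+00 1.000e-03 1.456e+00] F [ 0.1 -0.2  0.1] gap 0.6
ROW [272.6, 119.5, -19.4] [-0.0, 0.1, -93.2]
```

```bash
python3 -m pendant '[[30,20,-5,0,0,-7],[60,40,-8,0,0,-14],[90,60,-12,0,0,-21],[120,80,-16,0,0,-28],[150,100,-20,0,0,-35]]'; python3 -c "
from h import *
row([500,20,330],np.pi-.06)"
```

```text
time_s: 2.25
tool_pos: [467.5, -97.8, 331.2]
tool_rot: [3.141, 0.002, 2.073]
contact_force: [0.2, -1.7, 0.4]
finger_gap: 0.598
t 2.25 pos [467.5 -97.8 331.2] rot [3.141e+00 2.000e-03 2.073e+00] F [ 0.2 -1.7  0.4] gap 0.6
ROW [87.6, 85.1, 1.1] [-0.0, 0.1, -57.8]
```

```bash
python3 -m pendant '[[18,17,0,0,0,-7],[36,34,0,0,0,-14],[54,51,0,0,0,-21],[72,68,0,0,0,-28],[88,85,1,0,0,-35]]'; python3 -m pendant '[[0,0,0,0,0,-7],[0,0,0,0,0,-14],[0,0,0,0,0,-21],[0,0,0,0,0,-23],[0,0,0,0,0,-23]]'; python3 - <<'E'
from h import *
p=manip.read_camera('wrist'); save(p,'w1'); print(p['position'],p['orientation'])
p=manip.read_camera('top'); save(p,'t1')
row([506.5,28.5,240],np.pi-.06); print(manip.state()['joint_positions'].round(2))
E
```

```text
time_s: 2.67
tool_pos: [499.8, 21.8, 330.4]
tool_rot: [-3.141, 0.003, 2.69]
contact_force: [-0.3, -0.2, -0.4]
finger_gap: 0.603
time_s: 3.08
tool_pos: [499.8, 21.9, 330.5]
tool_rot: [-3.14, 0.002, 3.093]
contact_force: [0.2, 0.1, -0.6]
finger_gap: 0.6
[424.85968698  25.01269826 473.24167638] [-0.29519614  0.00181482  1.52251821]
t 3.18 pos [499.8  21.8 330.5] rot [-3.14e+00  2.00e-03  3.09e+00] F [ 0.4 -0.3  0.1] gap 0.6
ROW [-6.1, 7.2, 90.5] [-0.1, 0.1, 0.5]
[-0.22 -0.15  0.03  1.75 -0.   -0.17]
```

View pics/w1.png

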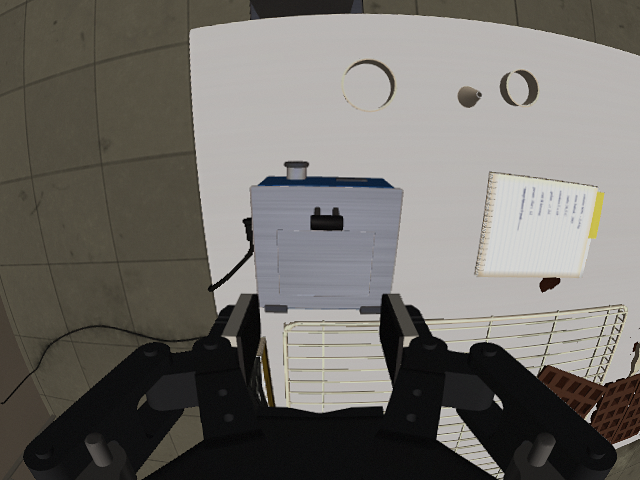

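```bash
python3 -m pendant '[[-2,2,20,0,0,0],[-4,4,45,0,0,0],[-6,7,70,0,0,0],[-6,7,80,0,0,0.5],[-6,7,80,0,0,0.5]]'; python3 - <<'E'
from h import *
p=manip.read_camera('wrist'); save(p,'w2')
W=None
print([(np.round(d['point'],1).tolist(),round(d['confidence'],2)) for d in manip.look_for('flap_knob',p)][:3], p['fx'],p['cx'],p['cy'])
for d in manip.regions_of('flap_knob',p)[:1]:
    v,u=np.nonzero(d['mask']); print(d['confidence'],u.min(),u.max(),v.min(),v.max(),u.mean(),v.mean())
    z=p['z_map']; a=(u-p['cx'])/p['fx']; b=-(v-p['cy'])/p['fy']; th=np.hypot(a,b); k=np.tan(th)/np.maximum(th,1e-9); Z=z[v,u]
    P=np.c_[a*k*Z,b*k*Z,-Z][Z>0]@rot(p['orientation']).T+p['position']
    t=P[P[:,2]>125]; print(len(P),len(t),t.mean(0),t.min(0),t.max(0))
row([506.5,28.5,121],np.pi-.06)
E
```

```text
time_s: 3.6
tool_pos: [505.1, 28.5, 248.1]
tool_rot: [-3.141, -0.002, 3.079]
contact_force: [0.3, -0.5, -0.7]
finger_gap: 0.6
[([531.9, 26.6, 106.8], 0.64)] 371.64829954431775 319.6256379434632 241.8105419520498
0.84 221 416 195 345 318.9435613723628 262.6775112505677
24135 960 [504.91037791  26.98206192 149.14889468] [490.92526678  -3.32678952 125.02205592] [514.51050197  61.07561047 259.83512908]
t 3.75 pos [506.7  28.1 252.1] rot [-3.14   0.004  3.08 ] F [0.5 0.4 0.1] gap 0.6
ROW [0.8, 0.6, 131.1] [-0.1, 0.2, -0.1]
```

```bash
python3 -m pendant '[[0,0,25,0,0,0],[0,0,50,0,0,0],[0,0,75,0,0,0],[0,0,95,0,0,0],[1,0,105,0,0,0]]'; python3 - <<'E'
from h import *
p=manip.read_camera('wrist'); save(p,'w3')
row([506.5,28.5,122],np.pi-.06)
E
```

```text
time_s: 4.17
tool_pos: [506.0, 27.8, 146.2]
tool_rot: [-3.14, 0.003, 3.08]
contact_force: [-1.1, -0.3, 0.0]
finger_gap: 0.601
t 4.22 pos [505.2  28.  145.1] rot [-3.14e+00  2.00e-03  3.08e+00] F [ 0.1  0.8 -2.1] gap 0.6
ROW [-1.2, 0.6, 23.1] [-0.1, 0.1, -0.1]
```

View pics/w3.png

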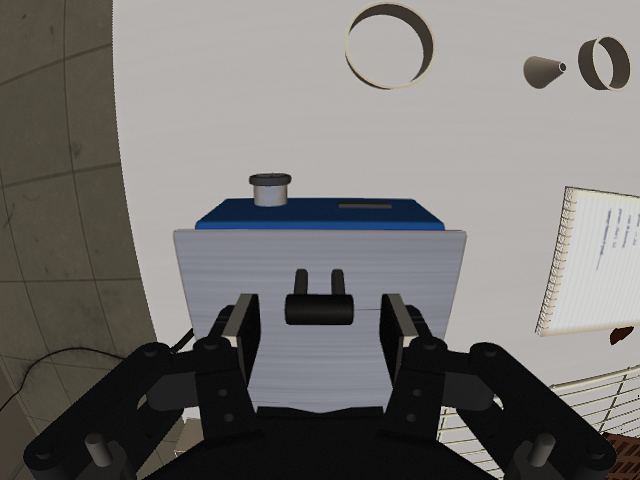

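```bash
python3 -m pendant '[[0,0,8,0,0,0],[0,0,16,0,0,0],[0,0,23,0,0,0],[0,0,23,0,0,0],[0,0,23,0,0,0]]';  python3 -m pendant '[[0,0,0,0,0,0],[0,0,0,0,0,0],[0,0,0,0,0,0],[0,0,0,0,0,0],[0,0,0,0,0,0]]' -0.6; python3 - <<'E'
from h import *
p=manip.read_camera('wrist'); save(p,'w4')
row([506.5,28.5,122],np.pi-.06)
E
```

```text
time_s: 4.63
tool_pos: [505.3, 27.9, 122.3]
tool_rot: [-3.14, 0.002, 3.08]
contact_force: [1.0, -0.1, 0.2]
finger_gap: 0.599
time_s: 5.05
tool_pos: [505.4, 27.6, 122.6]
tool_rot: [-3.139, 0.002, 3.08]
contact_force: [-2.0, -3.3, 1.7]
finger_gap: 0.332
t 5.1 pos [505.4  27.6 122.5] rot [-3.139e+00  2.000e-03  3.080e+00] F [-1.1 -3.2  2.5] gap 0.33
ROW [-1.0, 1.0, 0.5] [-0.1, 0.1, -0.1]
```

View pics/w4.png

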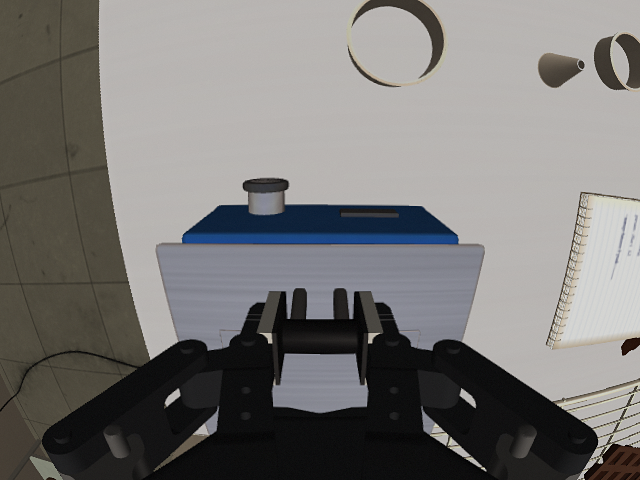

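```bash
python3 -c "
import numpy as np
r=124.66
for i in range(17):
    f=.408+.1*i; print(i,round(f-.243,3),round(-(r*(np.cos(.408)-np.cos(f))),1),round(-(r*(np.sin(f)-np.sin(.408))),1))"
```

```text
0 0.165 -0.0 -0.0
1 0.265 -5.5 -11.2
2 0.365 -12.1 -21.7
3 0.465 -19.7 -31.6
4 0.565 -28.3 -40.7
5 0.665 -37.7 -48.8
6 0.765 -47.9 -56.0
7 0.865 -58.8 -62.1
8 0.965 -70.2 -67.1
9 1.065 -82.0 -70.9
10 1.165 -94.2 -73.5
11 1.265 -106.6 -75.0
12 1.365 -119.1 -75.1
13 1.465 -131.5 -74.0
14 1.565 -143.7 -71.7
15 1.665 -155.7 -68.2
16 1.765 -167.2 -63.5
```

```bash
python3 -m pendant '[[-5.5,0,-11,0,0,0],[-12,0,-22,0,0,0],[-20,0,-31.5,0,0,0],[-28,0,-40.5,0,0,0],[-37.5,0,-49,0,0,0]]';  python3 -c "
from h import *
row([505.4+117,28-7.5,123+75],np.pi-.06)
p=manip.read_camera('scene'); save(p,'s5')"
```

```text
time_s: 5.52
tool_pos: [542.1, 25.2, 170.7]
tool_rot: [-3.139, -0.001, 3.079]
contact_force: [-0.5, -3.0, -7.9]
finger_gap: 0.335
t 5.52 pos [542.1  25.2 170.7] rot [-3.139e+00 -1.000e-03  3.079e+00] F [-0.5 -3.  -7.9] gap 0.34
ROW [-80.5, 0.2, -27.4] [-0.1, -0.1, -0.1]
```

View pics/s5.png

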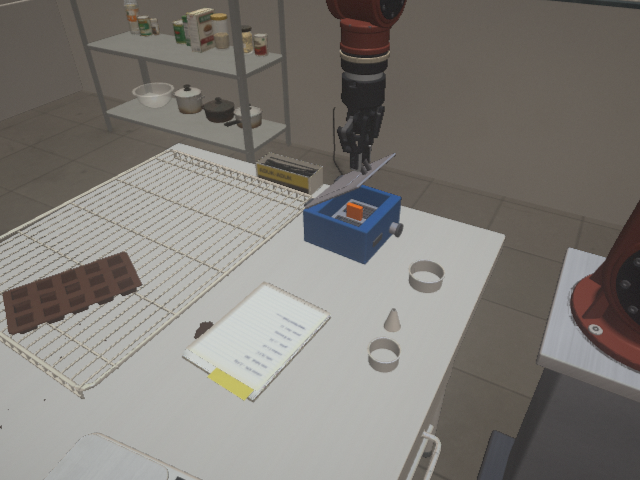

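The flap (around (350,180)) has swung up with the knob and the orange tab shows at (354,211). I'll continue the arc.

```bash
python3 -m pendant '[[-10,0,-7,0,0,0],[-21,0,-13.5,0,0,0],[-32.5,0,-18.5,0,0,0],[-44.5,0,-22,0,0,0],[-56.5,0,-25,0,0,0]]'; python3 -m pendant '[[-12.5,0,-1.5,0,0,0],[-25,0,-1.5,0,0,0],[-37,0,-0.5,0,0,0],[-49.5,0,2,0,0,0],[-61.5,0,5.5,0,0,0]]';  python3 -c "
from h import *
row([505.4+155.4,28-9.5,123+68],np.pi-.06)
p=manip.read_camera('scene'); save(p,'s6')"
```

```text
time_s: 5.98
tool_pos: [599.6, 21.5, 196.7]
tool_rot: [-3.139, -0.001, 3.079]
contact_force: [-4.0, -4.6, -4.3]
finger_gap: 0.336
time_s: 6.4
tool_pos: [661.8, 17.4, 192.3]
tool_rot: [-3.139, 0.001, 3.079]
contact_force: [-2.6, -3.2, 8.2]
finger_gap: 0.332
t 6.4 pos [661.8  17.4 192.3] rot [-3.139e+00  1.000e-03  3.079e+00] F [-2.6 -3.2  8.2] gap 0.33
ROW [1.0, 1.1, 1.3] [-0.2, 0.0, -0.1]
```

View pics/s6.png

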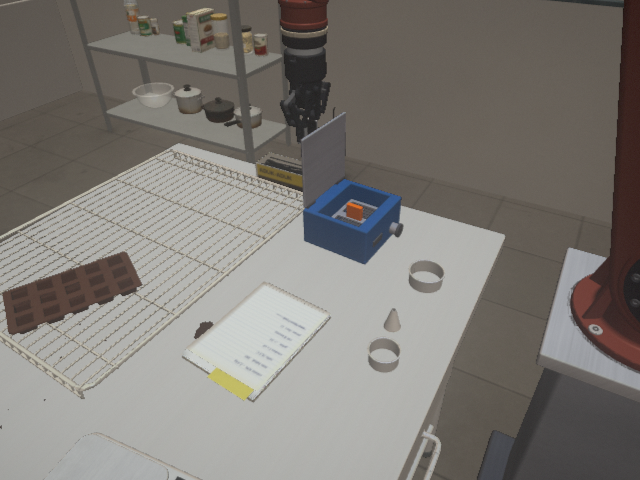

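The flap stands upright at about (325,160). I'll release it and lift clear, straight up.

```bash
python3 -m pendant '[[0,0,0,0,0,0],[0,0,0,0,0,0],[0,0,0,0,0,0],[0,0,0,0,0,0],[0,0,0,0,0,0]]' 0.2; python3 -m pendant '[[0,0,-15,0,0,0],[0,0,-40,0,0,0],[0,0,-65,0,0,0],[0,0,-90,0,0,0],[0,0,-100,0,0,0]]';  python3 - <<'E'
from h import *
p=manip.read_camera('top'); save(p,'t7'); w=cloud(p); np.savez('/tmp/t7.npz',W=w,f=p['frame'])
for t in ['plate_tab','strainer_plate','strainer_box','notepad','flap']:
    print(t,[(np.round(d['point'],1).tolist(),round(d['confidence'],2)) for d in manip.look_for(t,p)][:2])
p2=manip.read_camera('scene'); save(p2,'s7'); w2=cloud(p2)
for n,q,ww in(('top',p,w),('scene',p2,w2)):
    f=q['frame'].astype(int)
    m=(f[...,0]>150)&(f[...,2]<80)&(f[...,1]<150)&(ww[...,0]>480)&(ww[...,0]<620)&(abs(ww[...,1]-26)<60)&(ww[...,2]>40)&(ww[...,2]<100)
    P=ww[m]; print(n,m.sum(),P.mean(0) if len(P) else '',P.min(0) if len(P) else '',P.max(0) if len(P) else '')
    top=P[P[:,2]>76]; print('tab top',len(top),top.mean(0), cv2.minAreaRect(top[:,:2].astype(np.float32)) if len(top)>3 else '')
    # flap angle
    x,y,z=[ww[...,i] for i in range(3)]
    m=(x>590)&(x<660)&(y>-40)&(y<85)&(z>120)&(z<240)
    Q=ww[m]; 
    if len(Q)>20:
        c=np.linalg.lstsq(np.c_[Q[:,1],Q[:,2],np.ones(len(Q))],Q[:,0],rcond=None)[0]; print('flap x=',c,len(Q),'theta',np.pi/2+np.arctan(c[1]))
row([545,24,290],np.pi-.06)
E
```

```text
time_s: 6.87
tool_pos: [663.2, 17.4, 191.6]
tool_rot: [-3.139, 0.002, 3.079]
contact_force: [-0.4, -0.1, 0.4]
finger_gap: 0.598
time_s: 7.28
tool_pos: [663.5, 17.7, 295.7]
tool_rot: [-3.139, 0.007, 3.079]
contact_force: [0.1, 0.4, 0.0]
finger_gap: 0.603
plate_tab [([555.2, 34.7, 56.0], 0.65)]
strainer_plate [([553.8, 35.5, 49.5], 0.67)]
strainer_box [([604.8, 49.4, 85.3], 0.86)]
notepad []
flap [([623.5, 36.3, 195.0], 0.97)]
top 101 [548.48353663  25.34877603  80.22707906] [532.53854368  20.02078035  75.2354774 ] [564.76729345  29.94609182  83.69247843]
tab top 100 [548.54845144  25.36602171  80.27699508] ((548.6143188476562, 25.310657501220703), (9.247208595275879, 32.647369384765625), 86.58062744140625)
flap x= [-6.45231618e-02  1.18956363e-01  6.03446023e+02] 1498 theta 1.689196304214717
scene 46 [550.85087898  26.07968054  79.36064799] [535.37248335  20.29986174  76.43967989] [566.6622789   31.97573136  81.27622398]
tab top 46 [550.85087898  26.07968054  79.36064799] ((550.9054565429688, 26.00623321533203), (10.410197257995605, 31.34580421447754), 86.572509765625)
flap x= [6.18709177e-02 3.81545354e-02 6.13641963e+02] 2022 theta 1.6089323636024078
t 7.63 pos [662.5  17.8 289.8] rot [-3.14  -0.     3.079] F [-0.8  0.6 -0.9] gap 0.6
ROW [117.6, -1.1, -0.1] [-0.1, -0.0, -0.1]
```

View pics/t7.png

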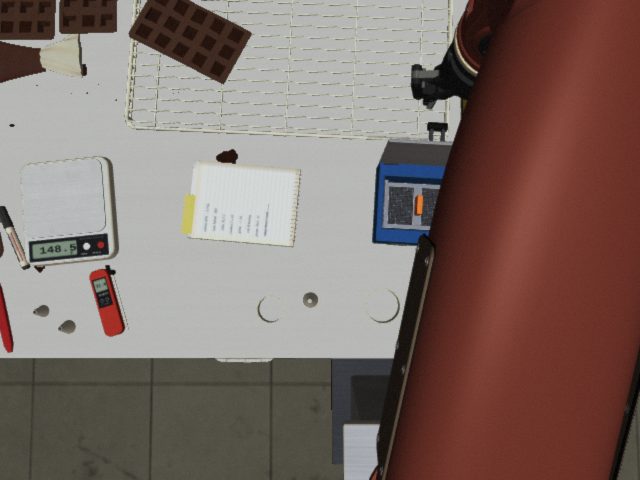

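View pics/s7.png

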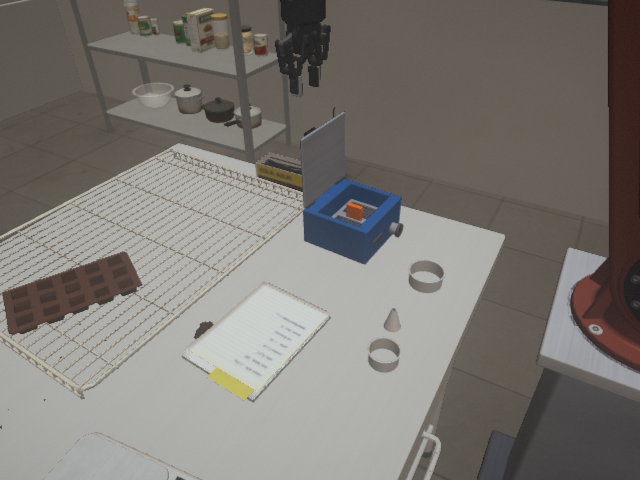

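```bash
python3 -m pendant '[[28,0,0,0,0,0],[56,0,0,0,0,0],[85,-1,0,0,0,0],[110,-1,0,0,0,0],[113,-1,0,0,0,0]]' 0; python3 -m pendant '[[0,0,20,0,0,0],[0,0,50,0,0,0],[0,0,80,0,0,0],[0,0,110,0,0,0],[0,0,140,0,0,0]]'; python3 - <<'E'
from h import *
p=manip.read_camera('wrist'); save(p,'w8')
row([549.5,25.6,55],np.pi-.06)
E
```

```text
time_s: 8.05
tool_pos: [546.1, 24.6, 289.2]
tool_rot: [-3.14, -0.003, 3.08]
contact_force: [-0.4, 0.7, 0.4]
finger_gap: 0.504
time_s: 8.47
tool_pos: [545.4, 24.5, 147.0]
tool_rot: [-3.14, -0.003, 3.08]
contact_force: [0.6, 0.0, -0.3]
finger_gap: 0.499
t 8.52 pos [542.4  25.  140.4] rot [-3.141 -0.011  3.08 ] F [-0.3 -0.  -6.1] gap 0.5
ROW [-8.0, 1.1, 85.3] [-0.0, -0.7, -0.1]
```

View pics/w8.png

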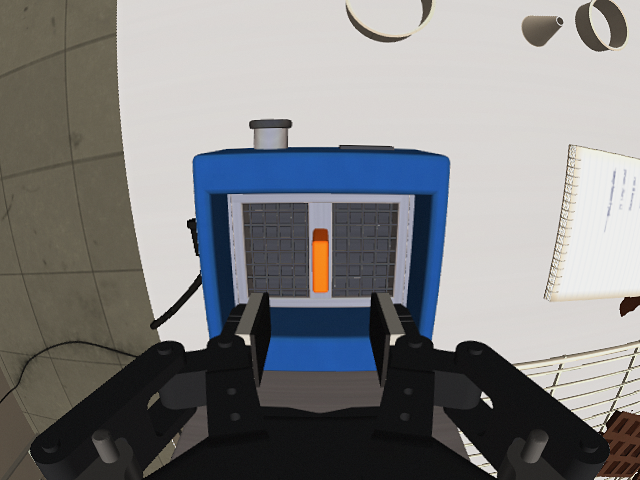

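```bash
python3 -m pendant '[[-3,0,20,0,0,0],[-6,1,40,0,0,0],[-6,1,60,0,0,0],[-6,1,60,0,0,0],[-6,1,60,0,0,0]]'; python3 - <<'E'
from h import *
p=manip.read_camera('wrist'); save(p,'w9')
row([549.5,25.6,55],np.pi-.06)
E
```

```text
time_s: 8.93
tool_pos: [547.1, 25.8, 80.0]
tool_rot: [-3.141, -0.014, 3.08]
contact_force: [0.3, 0.5, 1.3]
finger_gap: 0.498
t 8.98 pos [548.   25.6  81.3] rot [-3.141 -0.011  3.08 ] F [ 0.1 -0.1 -0.1] gap 0.5
ROW [-1.8, 0.1, 26.3] [-0.0, -0.7, -0.1]
```

View pics/w9.png

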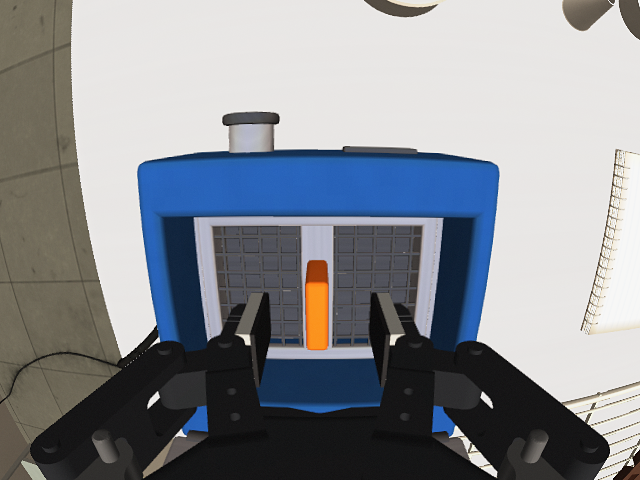

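Tab (317,305) sits midway between the pads (pads at about 262 and 377). I'll finish the descent, squaring the 0.7° pitch, and close.

```bash
python3 -m pendant '[[-2,0,10,0,-0.7,0],[-2,0,20,0,-0.7,0],[-2,0,26,0,-0.7,0],[-2,0,26,0,-0.7,0],[-2,0,26,0,-0.7,0]]'; python3 -m pendant '[[0,0,0,0,0,0],[0,0,0,0,0,0],[0,0,0,0,0,0],[0,0,0,0,0,0],[0,0,0,0,0,0]]' -1;python3 -m pendant '[[0,0,0,0,0,0],[0,0,0,0,0,0]]' ; python3 - <<'E'
from h import *
p=manip.read_camera('wrist'); save(p,'w10')
row([549.5,25.6,150],np.pi-.06)
E
```

```text
time_s: 9.4
tool_pos: [549.6, 25.5, 55.4]
tool_rot: [-3.141, 0.0, 3.08]
contact_force: [0.4, 0.3, 0.2]
finger_gap: 0.505
time_s: 9.82
tool_pos: [550.1, 25.4, 56.1]
tool_rot: [-3.141, 0.001, 3.08]
contact_force: [-1.6, -0.2, 5.5]
finger_gap: 0.103
time_s: 9.98
tool_pos: [550.0, 25.4, 56.1]
tool_rot: [-3.141, 0.001, 3.08]
contact_force: [-0.1, 0.8, 0.7]
finger_gap: 0.104
t 10.03 pos [550.   25.4  56.1] rot [-3.141e+00  1.000e-03  3.079e+00] F [-0.1 -0.5  2.1] gap 0.11
ROW [0.4, 0.1, -93.9] [-0.0, 0.1, -0.1]
```

View pics/w10.png

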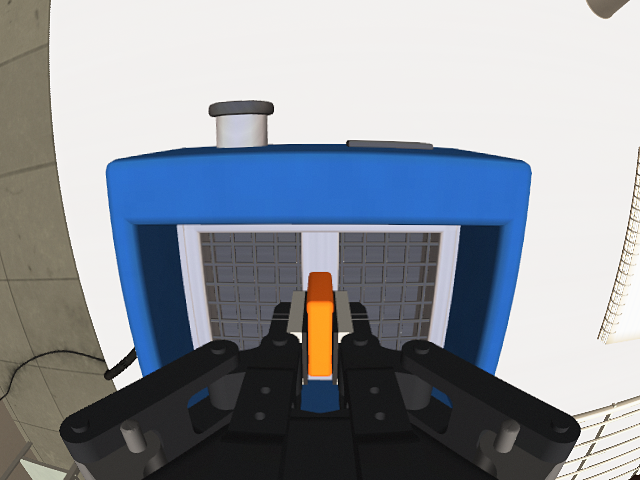

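```bash
python3 -m pendant '[[0,0,-8,0,0,0],[0,0,-20,0,0,0],[0,0,-35,0,0,0],[0,0,-50,0,0,0],[0,0,-65,0,0,0]]'; python3 -m pendant '[[0,0,-15,0,0,0],[0,0,-30,0,0,0],[0,0,-45,0,0,0],[0,0,-55,0,0,0],[0,0,-55,0,0,0]]' ; python3 - <<'E'
from h import *
p=manip.read_camera('scene'); save(p,'s11')
p=manip.read_camera('top'); w=cloud(p); save(p,'t11')
x,y,z=[w[...,i] for i in range(3)]
m=(x>440)&(x<690)&(y>220)&(y<480)&(z>8)&(z<25)
mm=cv2.morphologyEx(m.astype(np.uint8),cv2.MORPH_OPEN,np.ones((7,7)))>0
print('pad',cv2.minAreaRect(w[mm][:,:2].astype(np.float32)),np.median(z[mm]))
for d in manip.regions_of('notepad',p)[:2]:
    k=d['mask']&~np.isnan(x); r=cv2.minAreaRect(w[k][:,:2].astype(np.float32)); print(d['confidence'],r)
row([564,352,175],np.pi-.087)
E
```

```text
time_s: 10.45
tool_pos: [550.0, 25.5, 122.8]
tool_rot: [-3.141, 0.002, 3.08]
contact_force: [-0.1, -0.5, -1.2]
finger_gap: 0.103
time_s: 10.87
tool_pos: [551.1, 25.3, 180.9]
tool_rot: [-3.14, 0.006, 3.08]
contact_force: [0.8, -0.4, -1.5]
finger_gap: 0.107
pad ((562.326904296875, 354.3291015625), (214.99862670898438, 148.58724975585938), 84.81098937988281) 12.876961825485068
0.66 ((562.997802734375, 354.4228820800781), (220.5791778564453, 151.39178466796875), 84.74247741699219)
t 11.02 pos [549.6  25.6 177.2] rot [-3.141e+00  1.000e-03  3.080e+00] F [ 0.   0.4 -1.6] gap 0.1
ROW [5.8, 326.7, 2.0] [-0.0, 0.1, 1.4]
```

View pics/s11.png

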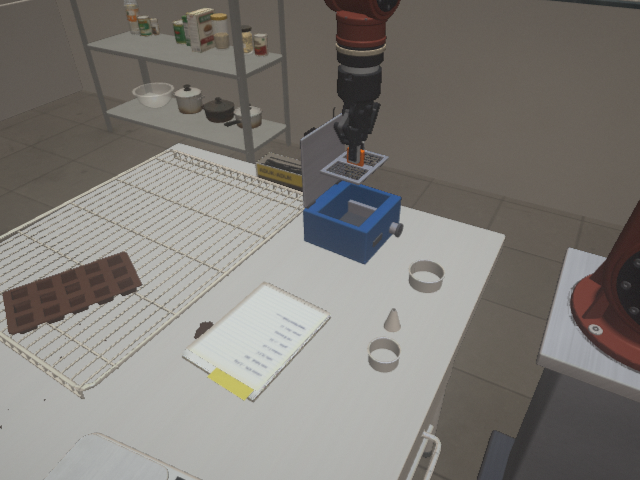

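View pics/t11.png

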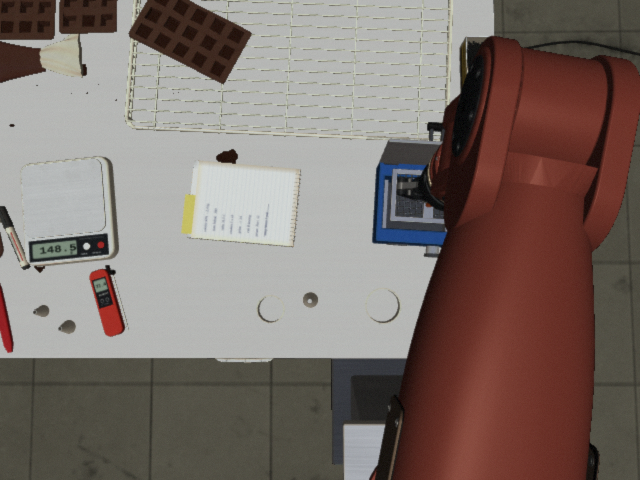

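```bash
python3 -m pendant '[[0,15,0,0,0,0],[1,45,0,0,0,0.3],[1,75,0,0,0,0.5],[2,105,0,0,0,0.7],[3,135,0,0,0,0.8]]'; python3 -m pendant '[[1,30,0,0,0,0.2],[2,60,0,0,0,0.4],[2,90,0,0,0,0.5],[3,120,0,0,0,0.7],[3,135,0,0,0,0.8]]' ; python3 - <<'E'
from h import *
row([563,353.5,135],np.pi-.091)
E
```

```text
time_s: 11.43
tool_pos: [554.2, 161.7, 175.7]
tool_rot: [-3.141, -0.001, 3.065]
contact_force: [0.9, -0.1, -1.5]
finger_gap: 0.104
time_s: 11.85
tool_pos: [560.4, 299.5, 174.0]
tool_rot: [-3.141, -0.003, 3.053]
contact_force: [0.2, 0.7, -2.4]
finger_gap: 0.102
t 11.85 pos [560.4 299.5 174. ] rot [-3.141e+00 -3.000e-03  3.053e+00] F [ 0.2  0.7 -2.4] gap 0.1
ROW [2.1, 54.0, 38.9] [-0.0, -0.2, 0.1]
```

```bash
python3 -m pendant '[[1,15,10,0,0,0],[2,30,20,0,0,0],[2,45,30,0,0,0],[2,54,38,0,0,0],[2,54,40,0,0,0]]'; python3 -m pendant '[[0,0,0,0,0,0],[0,0,0,0,0,0],[0,0,0,0,0,0],[0,0,0,0,0,0]]'; python3 - <<'E'
from h import *
for n in('top','scene','wrist'):
    p=manip.read_camera(n); save(p,n[0]+'12')
    if n=='wrist': break
    w=cloud(p); x,y,z=[w[...,i] for i in range(3)]
    m=(x>490)&(x<640)&(y>265)&(y<440)&(z>108)&(z<134)
    if n=='top': m&=True
    Q=w[m]; c=np.linalg.lstsq(np.c_[Q[:,:2],np.ones(len(Q))],Q[:,2],rcond=None)[0]
    k=abs(np.c_[Q[:,:2],np.ones(len(Q))]@c-Q[:,2])<5
    c=np.linalg.lstsq(np.c_[Q[k,:2],np.ones(k.sum())],Q[k,2],rcond=None)[0]
    print(n,len(Q),k.sum(),cv2.minAreaRect(Q[k,:2].astype(np.float32)),'slopes',c[:2],'zmed',np.median(Q[k,2]))
    for t in ['strainer_plate','notepad']:
        print(t,[(np.round(d['point'],1).tolist(),round(d['confidence'],2)) for d in manip.look_for(t,p)][:2])
row([563,353.5,128],np.pi-.091)
E
```

```text
time_s: 12.27
tool_pos: [561.5, 354.4, 130.8]
tool_rot: [-3.14, -0.007, 3.054]
contact_force: [0.2, -0.2, -1.8]
finger_gap: 0.105
time_s: 12.6
tool_pos: [562.0, 353.8, 131.6]
tool_rot: [-3.14, -0.006, 3.053]
contact_force: [0.4, 0.6, -1.9]
finger_gap: 0.103
top 728 719 ((558.5791015625, 325.3648986816406), (62.732940673828125, 84.10570526123047), 84.60116577148438) slopes [-0.00408256 -0.01172155] zmed 125.82367227279963
strainer_plate [([548.1, 312.7, 123.4], 0.97)]
notepad [([555.3, 288.2, 10.2], 0.85)]
scene 1897 1865 ((563.750732421875, 354.2055969238281), (122.53619384765625, 85.60015106201172), 85.05845642089844) slopes [-0.00843803 -0.00097591] zmed 123.81589124833454
strainer_plate [([547.6, 361.7, 127.4], 0.56)]
notepad [([547.7, 373.8, 16.6], 0.62)]
t 12.95 pos [561.6 354.3 131. ] rot [-3.14  -0.007  3.054] F [ 1.  -0.3 -0.8] gap 0.1
ROW [-1.4, -0.7, 3.0] [-0.1, -0.4, 0.2]
```

View pics/s12.png

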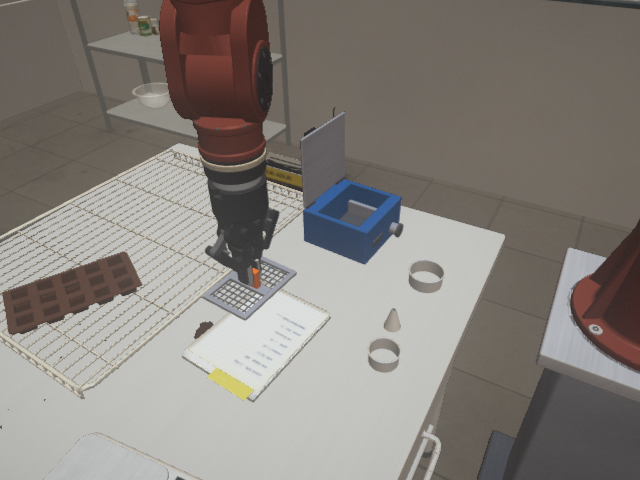

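View pics/t12.png

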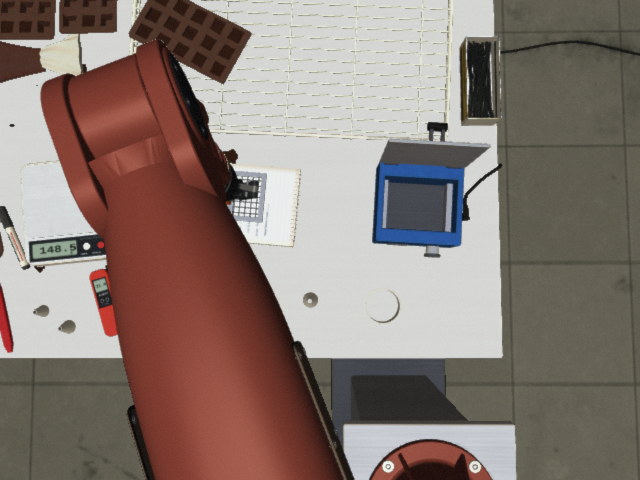

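View pics/w12.png

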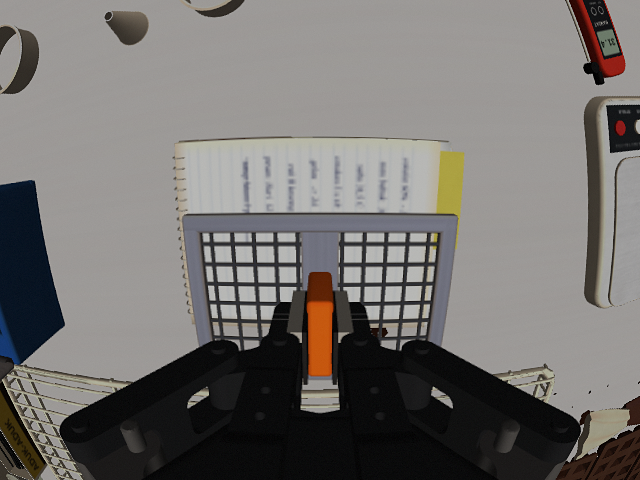

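The plate is level above the pad: it is centred at (563.7, 354.2), against (563, 354) for the pad, and its yaw agrees within 0.3°. A small trim in height and pitch is left, then a hold and a last look.

```bash
python3 -m pendant '[[0,0,1,0,-0.2,0],[-1,0,3,0,-0.4,0],[-1,0,3,0,-0.4,0],[-1,0,3,0,-0.4,0],[-1,0,3,0,-0.4,0]]'; python3 -m pendant '[[0,0,0,0,0,0],[0,0,0,0,0,0],[0,0,0,0,0,0],[0,0,0,0,0,0],[0,0,0,0,0,0]]'; python3 - <<'E'
from h import *
p=manip.read_camera('scene'); save(p,'s13'); w=cloud(p); x,y,z=[w[...,i] for i in range(3)]
Q=w[(x>490)&(x<640)&(y>265)&(y<440)&(z>108)&(z<130)]
c=np.linalg.lstsq(np.c_[Q[:,:2],np.ones(len(Q))],Q[:,2],rcond=None)[0]
print(cv2.minAreaRect(Q[:,:2].astype(np.float32)),c[:2],np.median(Q[:,2]))
q=manip.read_camera('top'); W=cloud(q)
for n,a in(('scene',w),('top',W)):
    b=a[(a[...,0]>590)&(a[...,0]<670)&(a[...,1]>-40)&(a[...,1]<85)&(a[...,2]>120)&(a[...,2]<245)]
    print(n,'flap top z',b[:,2].max(),'theta',np.pi/2+np.arctan(np.linalg.lstsq(np.c_[b[:,1:],np.ones(len(b))],b[:,0],rcond=None)[0][1]))
for pp in(p,q):
  for t in ['ring_cutter','nozzle','small_cutter']:
    print(t,[np.round(d['point']).tolist() for d in manip.look_for(t,pp)][:1])
s=manip.state(); print(s['time_s'],s['tool_pos'].round(1),s['tool_rot'].round(3),abs(s['qvel']).max(),s['contact_force'].round(1))
E
```

```text
time_s: 13.37
tool_pos: [562.5, 354.2, 127.9]
tool_rot: [-3.14, 0.0, 3.054]
contact_force: [-0.2, -0.3, -1.9]
finger_gap: 0.104
time_s: 13.78
tool_pos: [562.6, 354.2, 127.9]
tool_rot: [-3.14, 0.0, 3.054]
contact_force: [-0.1, -0.7, -3.0]
finger_gap: 0.102
((563.4632568359375, 354.6028747558594), (121.6236801147461, 85.22623443603516), 84.63041687011719) [-0.00377717 -0.00205584] 120.27490787912757
scene flap top z 236.99160533669033 theta 1.6103866798004194
top flap top z 239.3587753755827 theta 1.6675595837442265
ring_cutter [[368.0, 84.0, 15.0]]
nozzle [[378.0, 228.0, 17.0]]
small_cutter [[361.0, 292.0, 16.0]]
ring_cutter [[362.0, 73.0, 30.0]]
nozzle [[382.0, 219.0, 13.0]]
small_cutter []
14.1833 [562.5 354.2 127.9] [-3.14   0.     3.054] 0.0011853973448599936 [ 1.1 -0.2 -2.4]
```

View pics/s13.png

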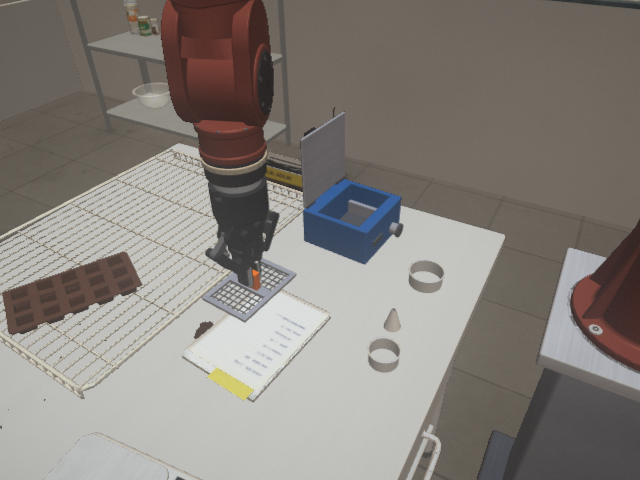

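The picture shows the plate level over the pad (250,287), the flap upright (325,160), and the cutters and nozzle where they were.

```bash
python3 -c "
from workcell import manip
print(manip.close_job())"
```

```text
the job is handed in; nothing more can be done
None
```

I handed the job in at about 14 s, with the strainer plate held still above the notepad and the flap standing open. I pinched the knob at its two ends and swung the flap up along its arc. After letting go and lifting clear, I gripped the orange tab, drew the plate straight out and carried it over the pad.

The last checks showed:
- **Plate position:** its centre is within about 1 mm of the pad's centre, and its long side is within about 0.3° of the pad's.
- **Level and height:** its tilt is under 0.3°. Its underside is about 100 mm above the pad; the scene camera's depth reading put it nearer 99–101 mm.
- **Hold:** the arm was at rest and the fingers were on the tab. The wrist force was only about the plate's weight.
- **Flap:** it stays upright, though the two cameras disagree on the angle: 1.61 rad from the scene camera and 1.67 rad from the top camera. Both readings are past upright and short of the stop.
- **Ring cutters and nozzle:** the pictures show all three where they stood. In the last top view the arm covered the small cutter, so only the scene view confirmed that one.

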